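# Pre-use check of the tubing pull tester

## Robot

A 6-joint arm with a two-finger parallel gripper is mounted at the origin on the work surface. World frame = base frame: x ahead of the robot, y to its left, z up, the work surface at z = 0. Lengths are in m, angles in rad, forces in N, time in s.
With the tool pointing down it reaches from about 0.325 to 0.85 m from the base axis. Payload 4.4 kg.
Tool frame: the origin (TCP) lies at the very end of the fingers, on their centre line; the grasp point (between the pads) lies 19 mm behind it; z points along the fingers, y is the line along which they close (so a half turn about z gives the same grasp; the last joint's range is limited). The gripper opens to 94 mm and grips with 3 to 60 N. Pads are 16 mm wide; open, the fingers measure 119 mm over their backs; the gripper's body (75 mm by 177 mm) begins 78 mm behind the grasp point.
Start: joints at [-1.466, 0.207, 1.542, -0, 1.393, -0.15], TCP at [0.145, -0.556, 0.205] pointing down, gripper open.
Joint ranges: [-2.73, 2.73], [-0.86, 2.22], [0.23, 2.46], [-1.11, 4.25], [0.08, 2.63], [-2.82, 2.82]. Speed limits (rad/s): [2.79, 2.79, 3.14, 3.14, 3.14, 3.14].

## Interface

Orientations are given as a unit quaternion [w, x, y, z].
In Python, from plant import manip, cams gives the robot as it stands.
- The arm moves only by the tool play_rows, never from a script. Its argument "steps" is a list of rows, each an object of numbers: "claw": the opening, from 0 (shut) to 1 (fully open); "tx", "ty", "tz": the shift along the tool's x, y, z in m; "yaw": the turn about the tool's z in rad. A call has 1 to 5 rows; each row shifts and turns the commanded pose from where the row before left it, along the tool's axes as they then stand; what a row does not reach is not made up. A row lasts 1/10 s, in which the tool goes at most 50 mm and 8.59 degrees, less where a joint would pass 70% of its speed; a pose out of reach is approached as far as the arm can. A call is refused whole if a number of a shift passes 0.05 or a number of a turn 0.15, either way. A call with a gripper value outside its range is refused whole. The fingers move at their own pace and stop on an object; the grip force is fixed at half the most. Time passes only in rows, so rows that do not move let the fingers close. It gives the time, the measured TCP pose, the force, the opening and the grip force at its end, in the units of the state.
- manip.state(): the state, without advancing time (a new reading comes with each control period).
- cams.get_image(name): name is "side" or "top"; returns a dict with "frame" (400x640x3 uint8, red, green, blue), "fovy" (degrees; the focal length in pixels is half the picture's height over the tangent of half this angle, whatever the lens; pixels are square), "cx", "cy" (the principal point, pixels), "R" (3x3) and "t" (3): a world point X has camera coordinates R X + t. Camera axes: x right, y down, z forward; pixel columns grow to the right and rows downward; lengths in m; the calibration is good to about 2 mm. A picture is of the moment at which its call begins. There is no depth.
- manip.hand_in(): hands the job in; it is judged then, once.
The state is a dict: "t": time; "joint_pos": joint angles; "qd": joint speeds; "tau": joint torques, N m; "ee_pos": TCP position; "eef_rot": TCP orientation; "ft_force": force on the tool from outside, world axes, zero at the start; "ft_torque": the same for the moment, N m; "gripper_width": finger opening in m; "grip_force": force on a finger pad.
Only numpy, scipy, OpenCV 4.12 (cv2) and the standard library are available. Lean on these libraries where they do the work, as an engineer would, in place of code of your own. Each camera call takes 0.05 s, during which the arm holds its last target. There are 200 camera calls.

## Task

Do the pre-use check of the tubing pull tester on the bench: turn its black lock handle a quarter turn clockwise to its free position, lying along the housing, then draw the sprung pull frame out until its pointer lines up with the rider set on the scale, and hold it there for two seconds. Ease the frame fully back home without letting it snap, and leave the lock free, the rider where it was set and the things around the tester undisturbed.

Things in the scene. Friction and masses are not known exactly. Their poses are not given: they have to be found in the camera images.
- tester: Pull tester bolted to the bench: dark steel plate 370 x 180 x 8 mm with a white spring housing (x -172 to -38 mm, 74 wide, top 62 mm above the bench). Origin: centre of the plate's underside. x: the way the slide pulls out, roughly to the robot's left; z up. White scale strip, a tick every 10 mm, along the -y edge (y -85 to -59 mm, top at 14 mm).
- slide (a joint): How far the sprung pull frame is drawn out, m: 0 = fully home, 0.115 = end stop. Spring: about 2 N at home rising to 11 N at the end stop; let go, it snaps home. While the lock handle is locked the slide comes out only a few mm.
- slide_window (a point): Centre of the pull frame's window, 34 mm above the bench; moves with it. Frame: bright steel rectangle open above and below, window 56 mm along the tester's x, 70 mm along y; bars 9 mm thick, 26 to 42 mm above the bench. The inner face of the front bar, to pull on, is 28 mm ahead (+x). The 8 mm base plate lies below. At home the point is 52 mm ahead of the housing.
- slide_pointer (a point): Tip of the pointer, a bright steel blade 4 mm wide that sticks out 21 mm from the front bar of the pull frame in the tester's -y direction, over the scale strip; 36 mm above the bench.
- rider (a joint): Where the rider is set on the scale, m: the slide travel at which the pointer lines up with it (between 0.05 and 0.095). Held by friction; it is to stay as set.
- rider_edge (a point): Tip of the rider, at the pointer's height (36 mm): a dark steel clip 16 x 30 mm across the scale strip with an upright fin 3 mm wide, 40 mm tall above the bench; the point is on the fin's face towards the slide. Lined up: pointer and rider have the same x in the tester's frame, their tips 7 mm apart along y, face to face.
- lock (a joint): Lock handle angle, rad: 0 = locked, handle across the tester (tester's -y, away from the robot); 1.571 = free, handle along the housing, pointing back (-x). Turns clockwise from above between hard stops, stays where left, takes 0.12 N m. Starts up to 0.25 from locked; the slide is let out only past about 0.8.
- lock_axis (a point): Point on the vertical axis of the lock handle, 80 mm above the bench, on top of the housing at tester x = -70 mm, y = 0. The hub is 30 mm in diameter (40 mm at its foot).
- lock_tip (a point): Point on the handle's centre line 80 mm out from the axis, 80 mm above the bench; turns with it. The handle is a plain black bar 14 mm wide, 70 to 90 mm above the bench, reaching 86 mm from the axis; the housing top is 8 mm below its underside.
- bottle_a: Glass bottle with a blue cap, 64 mm diameter, 150 mm tall, standing behind the tester's housing; origin at the centre of its base. Leave alone.
- vial_rack: White rack of small vials, 90 x 50 mm, 42 mm tall, on the far side of the tester beside the scale; origin at the centre of its underside. Leave alone.
- spanner: Steel spanner lying on the bench between the robot and the tester. Leave alone.

How it is judged:
By the outcome, as a careful person would: the job done as asked, in the order asked, and still so for the second after the job is handed in, with the robot touching nothing.
It also fails if it takes over 48 s, if anything falls off the work surface, if the arm or the gripper's body presses on something with over 40 N, if the wrist force passes 120 N, or if a joint passes its speed limit or range.

## Working session

There is one attempt and no reset: what is moved stays moved. The work goes in short steps, Python scripts to look and compute and a tool call to move; the robot and the scene stay as the last step left them, time stands still between calls to the robot, and variables do not carry over. Pictures are saved under pics/ and viewed, at most 10 in all, crops included, and the job is handed in when it is done.

Besides the shell and the picture viewer there is one more tool, called after "Call:" as name(argument=value, ...) on one line, values as JSON. play_rows: Moves the arm, as the interface text tells. Its arguments: {"type":"object","properties":{"steps":{"type":"array"}},"required":["steps"]}

```bash
mkdir -p pics; cat > h.py <<'E'
import numpy as np, cv2
from plant import manip, cams
def cam(n):
    d=cams.get_image(n); d['f']=d['frame'].shape[0]/2/np.tan(np.radians(d['fovy'])/2); d['R']=np.array(d['R']); d['t']=np.array(d['t']); return d
def onplane(d,u,v,z):
    r=d['R'].T@np.array([(u-d['cx'])/d['f'],(v-d['cy'])/d['f'],1]); c=-d['R'].T@d['t']
    return c+r*(z-c[2])/r[2]
def proj(d,X):
    p=d['R']@np.array(X)+d['t']; return np.array([d['cx'],d['cy']])+d['f']*p[:2]/p[2]
def save(d,n): cv2.imwrite('pics/'+n,cv2.cvtColor(d['frame'],cv2.COLOR_RGB2BGR))
E
python3 - <<'E'
from h import *
for n in('top','side'):
    d=cam(n); save(d,n+'0.png'); print(n,d['f'],d['cx'],d['cy'],-d['R'].T@d['t'],d['R'].round(3).tolist())
s=manip.state(); print(s['t'],s['ee_pos'],s['eef_rot'],s['gripper_width'])
E
```

```text
top 390.02785871456575 320.11011076296955 199.09836540578127 [ 0.46867553 -0.04880752  0.72256018] [[-0.026, -1.0, 0.001], [-0.982, 0.026, -0.186], [0.186, -0.006, -0.982]]
side 510.00281453477197 320.4436265824421 202.20145545233424 [0.27910605 0.71801396 0.57808409] [[-0.935, -0.356, 0.004], [-0.186, 0.477, -0.859], [0.303, -0.804, -0.512]]
0.1 [ 0.14539307 -0.55556339  0.20443679] [-1.01442765e-03  9.91831423e-01  1.27551549e-01  2.96601036e-05] 0.0942950182984549
```

View pics/top0.png

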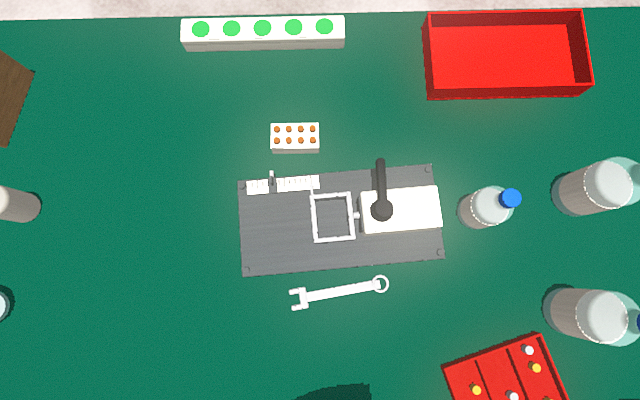

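View pics/side0.png

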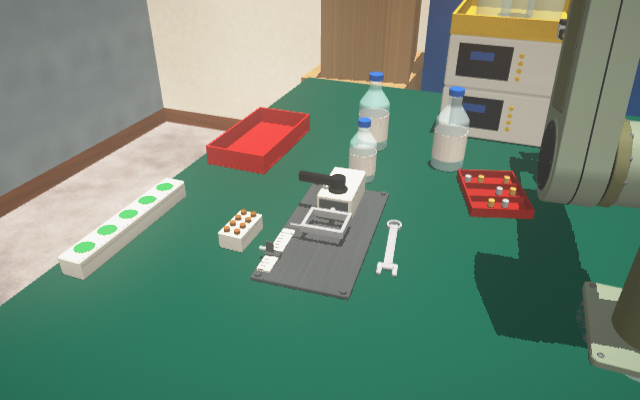

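The top view shows the plate with corners near (238,182), (432,165), (444,258) and (243,275). The hub is at (381,210), the handle tip at (380,160), the frame window around (333,217) and the rider at (272,180). The side view agrees: handle across the tester, bottle behind the housing.

```bash
cat >> h.py <<'E'
def frame_from(d):
    f=d['frame'].astype(int); m=((f[...,1]-f[...,0])<20).astype(np.uint8)
    r=np.zeros_like(m); r[155:285,228:455]=m[155:285,228:455]
    r=cv2.morphologyEx(r,cv2.MORPH_OPEN,np.ones((17,17),np.uint8))
    c=max(cv2.findContours(r,0,2)[0],key=cv2.contourArea)[:,0]
    P=np.array([onplane(d,u,v,.008)[:2] for u,v in c],np.float32)
    return cv2.minAreaRect(P)
E
python3 - <<'E'
from h import *
d=cam('top'); R=frame_from(d); b=cv2.boxPoints(R); print(R,b.tolist())
for n,p,z in(('hub',(381,210),.09),('tip',(380,160),.09),('rider',(271,172),.04),('rack',(295,130),.042),('capbottle',(511,198),.15)): print(n,onplane(d,*p,z).round(4))
f=d['frame']; cv2.imwrite('pics/c1.png',cv2.resize(f[150:290,230:450,::-1],None,fx=3.6,fy=3.6,interpolation=2))
E
```

```text
((0.5673703551292419, -0.08965945243835449), (0.1796901822090149, 0.3730884790420532), 3.640334129333496) [[0.4658622741699219, 0.0908038392663002], [0.4895508289337158, -0.28153184056282043], [0.668878436088562, -0.2701227366924286], [0.6451898813247681, 0.10221293568611145]]
hub [ 0.5678 -0.1522  0.09  ]
tip [ 0.6529 -0.1552  0.09  ]
rider [0.6501 0.0343 0.04  ]
rack [ 0.7281 -0.0102  0.042 ]
capbottle [ 0.5714 -0.3378  0.15  ]
```

View pics/c1.png

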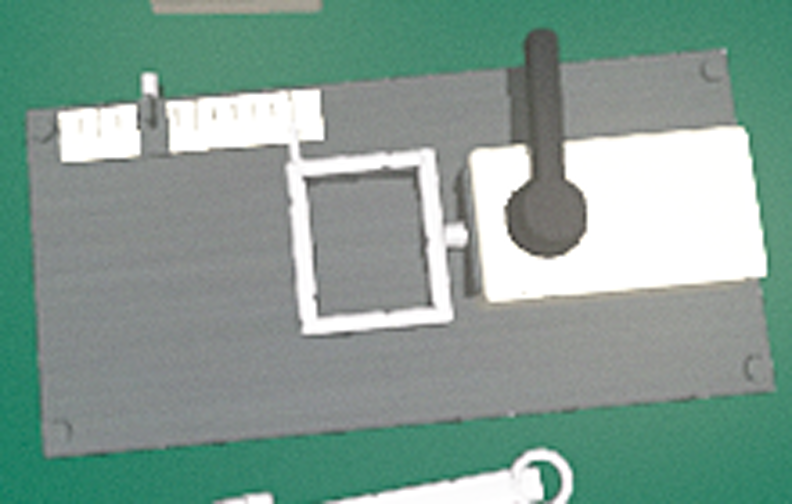

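The crop shows the plate outline, the frame window, the pointer at about (296,95) in crop pixels, the rider fin at (150,85) and the hub at (545,215). The plate size (180 x 373) matches the spec. Next I check the other points against the tester frame.

```bash
python3 - <<'E'
from h import *
d=cam('top')
a=np.arctan2(.0635,.998)
X=np.array([-np.sin(a),np.cos(a)]);Y=np.array([-np.cos(a),-np.sin(a)])
c=np.array([.5674,-.0882])
def T(u,v,z):
    p=onplane(d,230+u/3.6,150+v/3.6,z)[:2]-c; return (p@X*1e3).round(1),(p@Y*1e3).round(1)
for n,u,v,z in[('BL',45,457,.008),('TL',27,110,.008),('BR',775,390,.008),('TR',727,50,.008),('hub c',546,212,.09),('tip end',541,30,.09),('hous FL top',470,150,.062),('hous FB',487,302,.062),('hous BB',767,276,.062),('hous BT',745,127,.062),('win TL',305,178,.042),('win TR',418,168,.042),('win BR',432,308,.042),('win BL',315,320,.042),('ptr tip',294,90,.044),('ptr root',296,158,.042),('rider top end',150,74,.04),('rider fin base',152,125,.04),('strip L',60,162,.014),('strip R',323,137,.014)]: print(n,T(u,v,z))
E
```

```text
BL (np.float64(184.3), np.float64(90.4))
TL (np.float64(184.2), np.float64(-88.2))
BR (np.float64(-183.6), np.float64(90.3))
TR (np.float64(-184.9), np.float64(-87.6))
hub c (np.float64(-65.2), np.float64(2.0))
tip end (np.float64(-73.1), np.float64(-83.9))
hous FL top (np.float64(-37.3), np.float64(-35.5))
hous FB (np.float64(-37.3), np.float64(38.0))
hous BB (np.float64(-170.5), np.float64(37.6))
hous BT (np.float64(-170.6), np.float64(-34.9))
win TL (np.float64(42.8), np.float64(-32.7))
win TR (np.float64(-13.2), np.float64(-32.7))
win BR (np.float64(-12.9), np.float64(36.7))
win BL (np.float64(44.1), np.float64(37.4))
ptr tip (np.float64(44.4), np.float64(-77.2))
ptr root (np.float64(46.4), np.float64(-43.1))
rider top end (np.float64(115.6), np.float64(-92.9))
rider fin base (np.float64(116.4), np.float64(-66.7))
strip L (np.float64(167.6), np.float64(-57.6))
strip R (np.float64(31.6), np.float64(-58.6))
```

Every point agrees with the spec to 1–2 mm. The handle is at about 0.04 rad, and the rider sits at about 68 mm of travel. I'll swing round the tall bottles with the fingers closing.

Call:
play_rows(steps=[{"claw": 0,"tx": 0.034,"ty": -0.036,"tz": 0},{"claw": 0,"tx": 0.034,"ty": -0.036,"tz": 0},{"claw": 0,"tx": 0.034,"ty": -0.036,"tz": 0},{"claw": 0,"tx": 0.034,"ty": -0.036,"tz": 0},{"claw": 0,"tx": 0.034,"ty": -0.036,"tz": 0}])

```text
schema error: expected keys claw, tx, ty, tz, yaw
```

Call:
play_rows(steps=[{"claw": 0,"tx": 0.034,"ty": -0.036,"tz": 0,"yaw": 0},{"claw": 0,"tx": 0.034,"ty": -0.036,"tz": 0,"yaw": 0},{"claw": 0,"tx": 0.034,"ty": -0.036,"tz": 0,"yaw": 0},{"claw": 0,"tx": 0.034,"ty": -0.036,"tz": 0,"yaw": 0},{"claw": 0,"tx": 0.034,"ty": -0.036,"tz": 0,"yaw": 0}])

```text
t: 0.7
ee_pos: [0.2649, -0.3373, 0.2053]
eef_rot: [-0.0, 0.992, 0.127, 0.0]
ft_force: [0.1, -0.4, -0.4]
gripper_width: 0.058
grip_force: 0.0
```

```bash
cat >> h.py <<'E'
a=np.arctan2(.0635,.998)
X=np.array([-np.sin(a),np.cos(a)]);Y=np.array([-np.cos(a),-np.sin(a)]); C=np.array([.5662,-.0883])
from scipy.spatial.transform import Rotation as Ro
def go(tx,ty,z,psi=a):
    """tool-axes shift to tester point (m) at height z, and present tester coordinates"""
    s=manip.state(); q=np.array(s['eef_rot']); R=Ro.from_quat(q[[1,2,3,0]]).as_matrix()
    p=np.array(s['ee_pos']); w=np.r_[C+X*tx+Y*ty,z]-p; e=p[:2]-C
    ps=np.arctan2(R[1,0],R[0,0])
    print('t',round(s['t'],2),'tester mm',(e@X*1e3).round(1),(e@Y*1e3).round(1),(p[2]*1e3).round(1),'shift',(R.T@w).round(4),'yaw',round(ps-psi,4),'F',np.round(s['ft_force'],1),'w',round(s['gripper_width'],4),'j',np.round(s['joint_pos'],2))
E
python3 -c "
from h import *
go(-.038,-.065,.17)"
```

```text
t 0.7 tester mm -229.3 316.5 205.3 shift [ 0.4109 -0.1153  0.0354] yaw 0.1914 F [ 0.1 -0.4 -0.4] w 0.058 j [-1.11 -0.12  1.88  0.    1.38  0.21]
```

Call:
play_rows(steps=[{"claw": 0,"tx": 0.045,"ty": -0.0125,"tz": 0,"yaw": 0},{"claw": 0,"tx": 0.045,"ty": -0.0125,"tz": 0,"yaw": 0},{"claw": 0,"tx": 0.045,"ty": -0.0125,"tz": 0,"yaw": 0},{"claw": 0,"tx": 0.045,"ty": -0.0125,"tz": 0,"yaw": 0},{"claw": 0,"tx": 0.045,"ty": -0.0125,"tz": 0,"yaw": 0}])

```text
t: 1.2
ee_pos: [0.4677, -0.2203, 0.2055]
eef_rot: [0.0, 0.992, 0.128, 0.0]
ft_force: [0.8, -0.7, -0.0]
gripper_width: 0.017
grip_force: 0.0
```

Call:
play_rows(steps=[{"claw": 0,"tx": 0.045,"ty": -0.0125,"tz": 0,"yaw": 0},{"claw": 0,"tx": 0.045,"ty": -0.0125,"tz": 0.005,"yaw": 0},{"claw": 0,"tx": 0.045,"ty": -0.0125,"tz": 0.01,"yaw": 0},{"claw": 0,"tx": 0.045,"ty": -0.0125,"tz": 0.01,"yaw": 0.1},{"claw": 0,"tx": 0.005,"ty": 0,"tz": 0.01,"yaw": 0.09}])

```text
t: 1.7
ee_pos: [0.6361, -0.1235, 0.1692]
eef_rot: [-0.001, 0.999, 0.033, 0.001]
ft_force: [0.0, -0.1, -0.4]
gripper_width: 0.0005
grip_force: 0.0
```

```bash
python3 -c "
from h import *
go(-.038,-.065,.074)"
```

```text
t 1.7 tester mm -39.6 -67.6 169.2 shift [-0.0027 -0.0015  0.0952] yaw 0.0031 F [ 0.  -0.1 -0.4] w 0.0005 j [-0.33  0.39  1.39  0.    1.37  1.18]
```

Call:
play_rows(steps=[{"claw": 0,"tx": -0.002,"ty": -0.004,"tz": 0.035,"yaw": 0},{"claw": 0,"tx": 0,"ty": 0,"tz": 0.035,"yaw": 0},{"claw": 0,"tx": 0,"ty": 0,"tz": 0.02,"yaw": 0},{"claw": 0,"tx": 0,"ty": 0,"tz": 0.004,"yaw": 0},{"claw": 0,"tx": 0,"ty": 0,"tz": 0,"yaw": 0}])

```text
t: 2.2
ee_pos: [0.6298, -0.123, 0.0756]
eef_rot: [-0.0, 0.999, 0.033, -0.001]
ft_force: [-0.3, -0.1, 0.3]
gripper_width: 0.0005
grip_force: 0.0
```

```bash
python3 -c "
from h import *
go(-.0564,-.0667,.074)
d=cam('side'); u,v=proj(d,np.r_[C+X*-.07,.09]); x,y=int(u),int(v)
cv2.imwrite('pics/s1.png',cv2.resize(d['frame'][y-90:y+60,x-110:x+90,::-1],None,fx=3.5,fy=3.5,interpolation=2))"
```

```text
t 2.2 tester mm -38.7 -61.3 75.6 shift [0.0054 0.0177 0.0016] yaw 0.0022 F [-0.3 -0.1  0.3] w 0.0005 j [-0.33  0.47  1.48  0.    1.2   1.18]
```

View pics/s1.png

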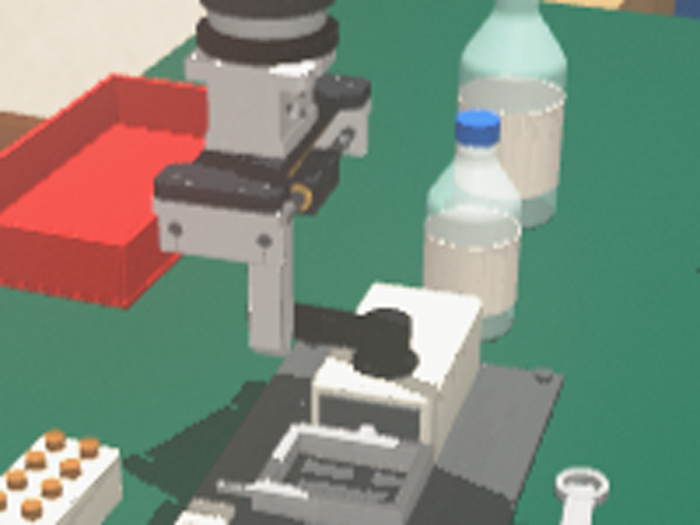

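The closed fingers stand just ahead of the handle (crop x ≈ 270), with the housing and bottle clear. Now I sweep the handle round.

Call:
play_rows(steps=[{"claw": 0,"tx": 0.0025,"ty": 0.009,"tz": 0,"yaw": 0},{"claw": 0,"tx": 0.0025,"ty": 0.009,"tz": 0,"yaw": 0},{"claw": 0,"tx": 0,"ty": 0.0085,"tz": 0,"yaw": 0},{"claw": 0,"tx": 0,"ty": 0.0085,"tz": 0,"yaw": 0},{"claw": 0,"tx": 0,"ty": 0.0085,"tz": 0,"yaw": 0}])

```text
t: 2.75
ee_pos: [0.6383, -0.1669, 0.0766]
eef_rot: [-0.0, 0.999, 0.033, 0.0]
ft_force: [-0.5, 2.0, -0.4]
gripper_width: 0.0005
grip_force: 1.0
```

Call:
play_rows(steps=[{"claw": 0,"tx": -0.0035,"ty": 0.0085,"tz": 0,"yaw": 0},{"claw": 0,"tx": -0.0035,"ty": 0.0085,"tz": 0,"yaw": 0},{"claw": 0,"tx": -0.0035,"ty": 0.0085,"tz": 0,"yaw": 0},{"claw": 0,"tx": -0.006,"ty": 0.006,"tz": 0,"yaw": 0},{"claw": 0,"tx": -0.006,"ty": 0.006,"tz": 0,"yaw": 0}])

```text
t: 3.25
ee_pos: [0.618, -0.2059, 0.0765]
eef_rot: [0.0, 0.999, 0.033, 0.0]
ft_force: [0.6, 1.5, 0.3]
gripper_width: 0.0005
grip_force: 0.9
```

```bash
python3 -c "
from h import *
go(-.135,-.015,.074)"
```

```text
t 3.25 tester mm -120.6 -44.2 76.5 shift [-0.0292  0.0143  0.0025] yaw 0.0021 F [0.6 1.5 0.3] w 0.0005 j [-0.45  0.49  1.45  0.    1.2   1.05]
```

Call:
play_rows(steps=[{"claw": 0,"tx": -0.006,"ty": 0.005,"tz": 0,"yaw": 0},{"claw": 0,"tx": -0.007,"ty": 0.004,"tz": 0,"yaw": 0},{"claw": 0,"tx": -0.007,"ty": 0.003,"tz": 0,"yaw": 0},{"claw": 0,"tx": -0.005,"ty": 0.002,"tz": 0,"yaw": 0},{"claw": 0,"tx": -0.003,"ty": 0,"tz": 0,"yaw": 0}])

```text
t: 3.75
ee_pos: [0.5921, -0.2216, 0.0769]
eef_rot: [0.001, 0.999, 0.033, 0.002]
ft_force: [6.4, 1.1, -3.4]
gripper_width: 0.0005
grip_force: 3.5
```

```bash
python3 -c "
from h import *
go(-.135,-.015,.074)"
```

```text
t 3.75 tester mm -134.7 -17.4 76.9 shift [-0.0024  0.0003  0.0028] yaw 0.0015 F [ 6.4  1.1 -3.4] w 0.0005 j [-0.5   0.45  1.51  0.    1.18  1.01]
```

Call:
play_rows(steps=[{"claw": 0,"tx": -0.001,"ty": 0,"tz": 0,"yaw": 0},{"claw": 0,"tx": -0.001,"ty": 0,"tz": 0,"yaw": 0}])

```text
t: 3.95
ee_pos: [0.5921, -0.2216, 0.077]
eef_rot: [0.001, 0.999, 0.033, 0.003]
ft_force: [9.0, 0.5, -4.7]
gripper_width: 0.0004
grip_force: 4.4
```

```bash
python3 -c "
from h import *
go(-.135,-.015,.074)
d=cam('top'); save(d,'t2.png'); print(proj(d,np.r_[C+X*-.156,.09]),proj(d,np.r_[C+X*-.07,.09]))"
```

```text
t 3.95 tester mm -134.7 -17.3 77.0 shift [-0.0024  0.0003  0.003 ] yaw 0.002 F [ 9.   0.5 -4.7] w 0.0004 j [-0.5   0.45  1.51  0.    1.18  1.01]
[436.38292025 203.56463271] [384.55360268 208.17522887]
```

The handle is at its hard stop: force went up with no motion. Backing off and moving to the window.

Call:
play_rows(steps=[{"claw": 0,"tx": 0.008,"ty": 0,"tz": 0,"yaw": 0},{"claw": 0,"tx": 0.008,"ty": 0,"tz": -0.005,"yaw": 0},{"claw": 0,"tx": 0,"ty": 0,"tz": -0.04,"yaw": 0},{"claw": 0,"tx": 0,"ty": 0,"tz": -0.025,"yaw": 0},{"claw": 0,"tx": -0.008,"ty": -0.045,"tz": 0,"yaw": 0}])

```text
t: 4.5
ee_pos: [0.5989, -0.1815, 0.1525]
eef_rot: [0.004, 1.0, 0.03, 0.005]
ft_force: [1.9, 1.0, 0.3]
gripper_width: 0.0003
grip_force: 0.0
```

Call:
play_rows(steps=[{"claw": 0,"tx": -0.008,"ty": -0.045,"tz": 0,"yaw": 0},{"claw": 0,"tx": -0.008,"ty": -0.045,"tz": 0,"yaw": 0},{"claw": 0,"tx": -0.005,"ty": -0.014,"tz": 0,"yaw": 0},{"claw": 0,"tx": 0,"ty": 0,"tz": 0,"yaw": 0}])

```text
t: 4.9
ee_pos: [0.566, -0.0716, 0.1468]
eef_rot: [0.0, 0.999, 0.035, -0.0]
ft_force: [-0.2, 0.1, -0.8]
gripper_width: 0.0005
grip_force: 0.0
```

```bash
python3 -c "
from h import *
go(.014,0,.018)"
```

```text
t 4.9 tester mm 16.7 -0.8 146.8 shift [-0.0007  0.0026  0.1288] yaw 0.0057 F [-0.2  0.1 -0.8] w 0.0005 j [-0.28  0.25  1.61 -0.    1.28  1.22]
```

Call:
play_rows(steps=[{"claw": 0,"tx": 0,"ty": 0.0025,"tz": 0.04,"yaw": 0.005},{"claw": 0,"tx": 0,"ty": 0,"tz": 0.04,"yaw": 0},{"claw": 0,"tx": 0,"ty": 0,"tz": 0.03,"yaw": 0},{"claw": 0,"tx": 0,"ty": 0,"tz": 0,"yaw": 0}])

```text
t: 5.3
ee_pos: [0.5627, -0.0766, 0.0316]
eef_rot: [-0.001, 1.0, 0.03, -0.005]
ft_force: [0.2, 0.5, -0.5]
gripper_width: 0.0003
grip_force: 0.0
```

```bash
python3 -c "
from h import *
go(.014,0,.018)
d=cam('side'); u,v=proj(d,np.r_[C+X*.014,.04]); x,y=int(u),int(v)
cv2.imwrite('pics/s3.png',cv2.resize(d['frame'][y-90:y+60,x-110:x+90,::-1],None,fx=3.5,fy=3.5,interpolation=2))"
```

```text
t 5.3 tester mm 11.9 2.7 31.6 shift [ 0.0029 -0.0021  0.0136] yaw -0.0044 F [ 0.2  0.5 -0.5] w 0.0003 j [-0.29  0.4   1.69 -0.    1.06  1.23]
```

View pics/s3.png

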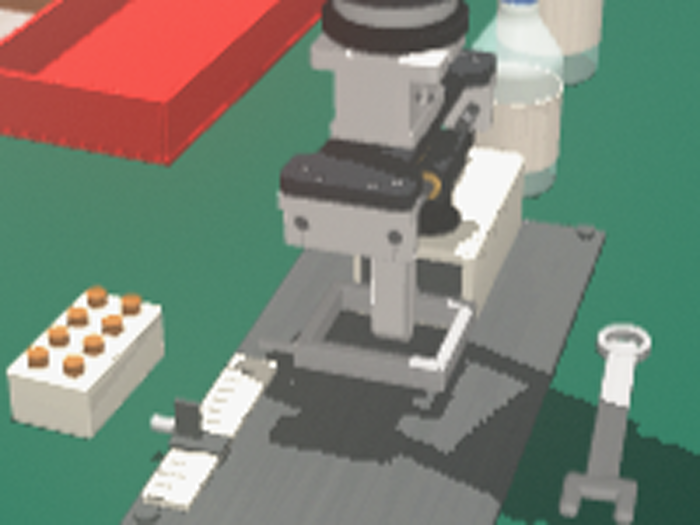

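The finger tip stands inside the pull-frame window with clearance all round, and the rider and rack are clear. I go down and pull.

Call:
play_rows(steps=[{"claw": 0,"tx": 0.002,"ty": 0,"tz": 0.007,"yaw": 0},{"claw": 0,"tx": 0,"ty": -0.002,"tz": 0.006,"yaw": 0},{"claw": 0,"tx": 0,"ty": -0.006,"tz": 0,"yaw": 0},{"claw": 0,"tx": 0,"ty": -0.006,"tz": 0,"yaw": 0},{"claw": 0,"tx": 0,"ty": -0.006,"tz": 0,"yaw": 0}])

```text
t: 5.85
ee_pos: [0.568, -0.0556, 0.0243]
eef_rot: [0.001, 1.0, 0.031, 0.001]
ft_force: [-0.3, -2.8, -0.6]
gripper_width: 0.0006
grip_force: 1.3
```

Call:
play_rows(steps=[{"claw": 0,"tx": 0,"ty": -0.006,"tz": 0,"yaw": 0},{"claw": 0,"tx": 0,"ty": -0.006,"tz": 0,"yaw": 0},{"claw": 0,"tx": 0,"ty": -0.006,"tz": 0,"yaw": 0},{"claw": 0,"tx": 0,"ty": -0.006,"tz": 0,"yaw": 0},{"claw": 0,"tx": 0,"ty": -0.006,"tz": 0,"yaw": 0}])

```text
t: 6.35
ee_pos: [0.5662, -0.0259, 0.024]
eef_rot: [0.001, 1.0, 0.03, 0.001]
ft_force: [-0.4, -5.0, 3.7]
gripper_width: 0.0008
grip_force: 2.6
```

```bash
python3 -c "
from h import *
go(.0975,0,.018)"
```

```text
t 6.35 tester mm 62.3 -4.0 24.0 shift [-0.0041 -0.0352  0.006 ] yaw -0.0026 F [-0.4 -5.   3.7] w 0.0008 j [-0.2   0.4   1.7  -0.    1.03  1.31]
```

Call:
play_rows(steps=[{"claw": 0,"tx": -0.001,"ty": -0.006,"tz": 0.001,"yaw": 0},{"claw": 0,"tx": -0.001,"ty": -0.006,"tz": 0.001,"yaw": 0},{"claw": 0,"tx": 0,"ty": -0.006,"tz": 0,"yaw": 0},{"claw": 0,"tx": 0,"ty": -0.006,"tz": 0,"yaw": 0},{"claw": 0,"tx": 0,"ty": -0.004,"tz": 0,"yaw": 0}])

```text
t: 6.85
ee_pos: [0.5635, 0.0014, 0.0223]
eef_rot: [0.001, 1.0, 0.031, 0.002]
ft_force: [0.6, -6.4, 2.1]
gripper_width: 0.0003
grip_force: 3.6
```

Call:
play_rows(steps=[{"claw": 0,"tx": 0,"ty": 0,"tz": 0,"yaw": 0}])

```text
t: 6.95
ee_pos: [0.5635, 0.0017, 0.0223]
eef_rot: [0.001, 1.0, 0.031, 0.002]
ft_force: [1.7, -6.0, 3.2]
gripper_width: 0.0006
grip_force: 3.3
```

```bash
python3 -c "
from h import *
go(.0975,0,.018)
o=[]
for n in('top','side'):
    d=cam(n); u,v=proj(d,np.r_[C+X*.11-Y*.078,.036]); x,y=int(u)-32,int(v)-32; print(n,x,y)
    o.append(cv2.resize(d['frame'][y:y+64,x:x+64,::-1],(390,390),interpolation=cv2.INTER_CUBIC))
cv2.imwrite('pics/p4.png',np.hstack(o))"
```

```text
t 6.95 tester mm 90.0 -3.0 22.3 shift [-0.003  -0.0075  0.0042] yaw -0.0021 F [ 1.7 -6.   3.2] w 0.0006 j [-0.15  0.4   1.71 -0.    1.03  1.36]
top 243 147
side 239 207
```

View pics/p4.png

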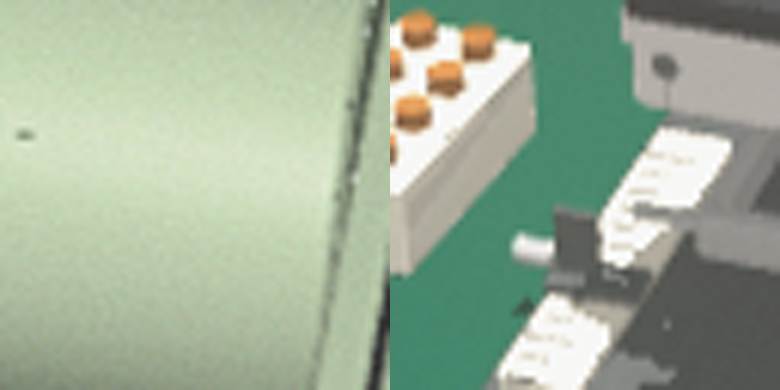

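The top view is hidden by the arm. In the side view the pointer tip is at about (279,241) px and the rider fin's near edge at about (273.5,242), so a few mm remain. I compute it from these.

```bash
python3 - <<'E'
from h import *
d=cam('side')
def T(u,v,z): p=onplane(d,u,v,z)[:2]-C; return np.r_[p@X,p@Y]*1e3
def onY(u,v,y):  # ray with tester y=const plane
    a_,b_=onplane(d,u,v,0),onplane(d,u,v,.1); ya,yb=(a_[:2]-C)@Y,(b_[:2]-C)@Y; s=(y-ya)/(yb-ya); p=a_+s*(b_-a_); return ((p[:2]-C)@X*1e3).round(1),(p[2]*1e3).round(1)
print('ptr',T(279.2,241.5,.036).round(1),onY(279.2,241.5,-.065)); 
for v in(241,243,246,250): print('fin edge',v,onY(273.6,v,-.072))
print('fin topcorner',T(273.6,241.5,.04).round(1), 'tl',T(265.8,241,.04).round(1))
# predicted pixels
for tr in(60,62,64,66): print('ptr pred',tr,proj(d,np.r_[C+X*(46.5+tr)/1e3+Y*-.065,.036]).round(1))
for r in(112,114,116): print('rid face top',r,proj(d,np.r_[C+X*r/1e3+Y*-.072,.04]).round(1), proj(d,np.r_[C+X*(r+3)/1e3+Y*-.072,.04]).round(1))
cv2.imwrite('pics/p5.png',cv2.resize(d['frame'][225:260,255:305,::-1],None,fx=16,fy=16,interpolation=cv2.INTER_NEAREST))
E
```

```text
ptr [111.1 -61.6] (np.float64(103.1), np.float64(29.9))
fin edge 241 (np.float64(112.8), np.float64(36.1))
fin edge 243 (np.float64(113.3), np.float64(31.9))
fin edge 246 (np.float64(114.0), np.float64(25.6))
fin edge 250 (np.float64(115.0), np.float64(17.2))
fin topcorner [119.4 -69.2] tl [122.2 -83.3]
ptr pred 60 [278.4 239.8]
ptr pred 62 [278.  240.4]
ptr pred 64 [277.6 241. ]
ptr pred 66 [277.2 241.6]
rid face top 112 [273.7 239. ] [273.1 239.9]
rid face top 114 [273.3 239.6] [272.7 240.5]
rid face top 116 [272.9 240.2] [272.3 241.1]
```

View pics/p5.png

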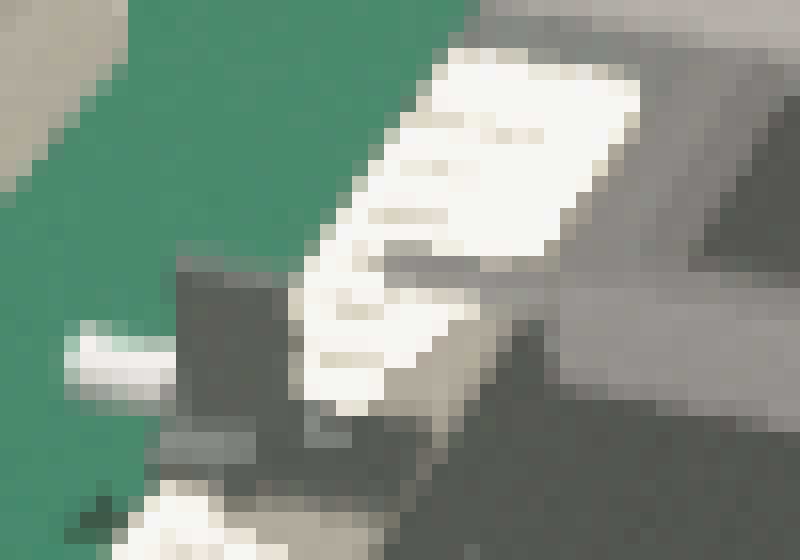

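The pointer is at u≈279, with its front-top edge at v≈241.0. The fin's top-right corner is at (273.4,242.3), so about 8 mm remain, which agrees with the arm's own estimate (7.5–8). I advance 7 mm, then read the edges at sub-pixel level.

Call:
play_rows(steps=[{"claw": 0,"tx": 0,"ty": -0.003,"tz": 0,"yaw": 0},{"claw": 0,"tx": 0,"ty": -0.002,"tz": 0,"yaw": 0},{"claw": 0,"tx": 0,"ty": -0.002,"tz": 0,"yaw": 0},{"claw": 0,"tx": 0,"ty": 0,"tz": 0,"yaw": 0}])

```text
t: 7.5
ee_pos: [0.563, 0.0081, 0.0222]
eef_rot: [0.001, 1.0, 0.031, 0.002]
ft_force: [1.5, -8.0, 3.0]
gripper_width: 0.0007
grip_force: 3.5
```

```bash
python3 - <<'E'
from h import *
go(.0975,0,.022)
d=cam('side'); g=cv2.cvtColor(d['frame'],cv2.COLOR_RGB2GRAY)
print(g[236:250,264:290])
for t in(66,67,68): print(t,'ptr top front/bottom front',proj(d,np.r_[C+X*(48.5+t)/1e3+Y*-.065,.038]).round(2),proj(d,np.r_[C+X*(48.5+t)/1e3+Y*-.058,.038]).round(2),proj(d,np.r_[C+X*(48.5+t)/1e3+Y*-.065,.034]).round(2))
for r in(113,114,115): print(r,'fin near/far top',[proj(d,np.r_[C+X*(r+k)/1e3+Y*y,.04]).round(2).tolist() for k in(0,3) for y in (-.072,-.086)])
E
```

```text
t 7.5 tester mm 96.4 -3.0 22.2 shift [-0.003  -0.0011  0.0002] yaw -0.0024 F [ 1.5 -8.   3. ] w 0.0007 j [-0.14  0.4   1.72 -0.    1.03  1.37]
[[116 115 117 116 117 116 117 117 117 116 116 116 120 197 247 247 247 247
  247 245 245 247 247 247 247 247]
 [117 117 116 117 116 117 117 116 116 117 116 116 143 245 246 245 245 246
  246 247 247 247 247 247 247 247]
 [117 116 116 118 115 116 116 116 115 117 116 129 230 247 222 212 217 219
  225 247 247 247 247 247 247 247]
 [116 116 117 116 117 117 117 115 117 115 122 197 247 247 247 247 247 247
  245 247 247 247 247 247 247 246]
 [116 117 124 122 121 116 117 116 116 118 141 245 247 232 245 245 246 247
  247 247 247 247 247 247 246 164]
 [116 114 126 124 122 123 123 124 120 127 231 247 244 200 131 146 186 247
  247 247 247 247 247 246 167 150]
 [115 109  95 101 102 117 119 127 125 164 247 247 247 241 175 177 215 236
  237 246 246 246 247 172 155 132]
 [116 111  93  95  95  94  94  95 109 208 245 241 228 212 145 143 144 141
  140 144 172 154 237 155 146 138]
 [115 115  93  93  93  92  95  93 102 204 247 244 217 198 166 164 151 150
  148 148 1
[... 379 characters left out ...]
6  93  97 166 247 247 247 247 245 247 245 172
  173 172 161 125  87  91 141 146]
 [193 149 102  95  96  94  95  94  96 149 245 246 247 247 247 245 173 173
  173 168 144  86  87  91 139 147]]
66 ptr top front/bottom front [276.78 241.31] [280.35 241.98] [276.86 243.1 ]
67 ptr top front/bottom front [276.58 241.61] [280.16 242.28] [276.66 243.4 ]
68 ptr top front/bottom front [276.38 241.91] [279.96 242.58] [276.46 243.7 ]
113 fin near/far top [[273.47, 239.3], [266.39, 237.99], [272.86, 240.2], [265.76, 238.88]]
114 fin near/far top [[273.27, 239.6], [266.18, 238.28], [272.66, 240.5], [265.55, 239.18]]
115 fin near/far top [[273.07, 239.9], [265.97, 238.58], [272.45, 240.8], [265.34, 239.47]]
```

The side view's geometry depends on the assumed blade height, so I settle it with the unobstructed top picture saved at the start (rider against pointer, sub-pixel).

```bash
python3 - <<'E'
from h import *
d=cam('top'); g=cv2.imread('pics/top0.png',0)
print('fin',g[168:194,264:282]); print('ptr',g[172:204,304:322])
for y in(-.072,-.085): print('fin x=114 z=.04/.014',[proj(d,np.r_[C+X*x/1e3+Y*y,z]).round(2).tolist() for x in(114,117) for z in(.04,.014)])
for y in(-.065,-.05): print('ptr c,z38',[proj(d,np.r_[C+X*x/1e3+Y*y,.038]).round(2).tolist() for x in(44.5,48.5)])
print('bar in/out z42',[proj(d,np.r_[C+X*x/1e3+Y*0,.042]).round(2).tolist() for x in(42,51)],g[217,300:325])
print('rider base z~.02?',[proj(d,np.r_[C+X*x/1e3-Y*.066,.018]).round(2).tolist() for x in(107,123)])
E
```

```text
fin [[115 121 119 115 123 121 118 115 120 120 121 128 119 120 120 122 121 124]
 [118 119 114 119 117 113 107 106 112 113 117 121 124 124 119 124 121 121]
 [118 122 117 119 111 150 203 210 186 147 117 119 119 117 121 123 121 121]
 [117 119 114 117 109 190 255 255 246 185 111 121 120 123 124 121 121 124]
 [114 120 121 124 108 178 251 253 242 185 110 122 124 121 120 122 119 120]
 [117 119 117 116 109 178 248 253 245 184  95 116 123 125 122 126 122 125]
 [117 117 120 115 111 175 252 254 247 191  72  99 122 125 119 120 123 123]
 [123 119 121 116 109 161 229 237 239 199  80  99 129 119 122 125 118 118]
 [117 120 120 114 110 140 158 135 171 183  84  98 116 115 119 122 125 132]
 [109 112 117 120 122 149 160 122 109 132 115 112 119 116 118 119 127 136]
 [109 109 114 115 130 154 143 127  94 128 152 142 219 255 255 255 255 254]
 [247 255 255 242 124 140 142 134  97 122 145 135 252 255 255 255 255 255]
 [255 255 255 255 131 144 148 129  96 128 145 128 219 254 234 243 255 255]
 [255 255 255 255 100 143 146 134 101 116 146 135 224 255 229 237 255 255]
 [255 255 255 255  87 142 138 127 102 115 141 
[... 3049 characters left out ...]
36 134 138 215 254 250 255 236  98 109 115 128 145 145 146]
 [138 140 140 137 139 131 207 255 250 254 239 117 143 152 144 146 146 144]
 [140 140 140 141 139 129 208 255 251 254 240 132 141 141 144 147 146 142]]
fin x=114 z=.04/.014 [[273.42, 182.37], [275.05, 185.56], [271.75, 182.51], [273.44, 185.7]]
fin x=114 z=.04/.014 [[272.93, 175.37], [274.57, 178.79], [271.27, 175.51], [272.97, 178.93]]
ptr c,z38 [[312.34, 183.03], [310.12, 183.23]]
ptr c,z38 [[313.06, 191.15], [310.83, 191.35]]
bar in/out z42 [[316.89, 218.26], [311.79, 218.71]] [141 140 140 142 137 139 139 138 138 141 118 194 254 251 252 255 200 116
 140 140 139 136 138 139 143]
rider base z~.02? [[278.8, 187.91], [270.16, 188.67]]
```

From the top picture: fin face 271.4, pointer centre 311.4, and the frame bar fixes the bias, so the travel wanted is about 69 mm. I advance 3 mm, then measure the pointer's displacement in the side view against its home picture.

Call:
play_rows(steps=[{"claw": 0,"tx": 0,"ty": -0.0015,"tz": 0,"yaw": 0},{"claw": 0,"tx": 0,"ty": -0.0015,"tz": 0,"yaw": 0},{"claw": 0,"tx": 0,"ty": 0,"tz": 0,"yaw": 0}])

```text
t: 7.9
ee_pos: [0.5628, 0.011, 0.0222]
eef_rot: [0.001, 1.0, 0.031, 0.001]
ft_force: [1.4, -7.5, 3.3]
gripper_width: 0.0003
grip_force: 3.6
```

```bash
python3 - <<'E'
from h import *
go(.0975,0,.022)
d=cam('side'); g=cv2.cvtColor(d['frame'],cv2.COLOR_RGB2GRAY); save(d,'s6.png'); g0=cv2.imread('pics/side0.png',0)
P=lambda t,y,z,x=48.5: proj(d,np.r_[C+X*(x+t)/1e3+Y*y,z])
for t in(0,66,68,70,72): print(t,'tip z36',P(t,-.065,.036).round(2),'bar corner front (x51,y-44,z26)',P(t,-.044,.026,51).round(2), 'y+44',P(t,.044,.026,51).round(2))
u,v=P(0,-.065,.036).astype(int); print('home',u-3,v-6); print(g0[v-6:v+9,u-3:u+16])
u,v=P(69,-.065,.036).astype(int); print('now',u-3,v-6); print(g[v-6:v+9,u-3:u+16])
E
```

```text
t 7.9 tester mm 99.3 -2.9 22.2 shift [-0.0029  0.0018  0.0002] yaw -0.0025 F [ 1.4 -7.5  3.3] w 0.0003 j [-0.13  0.4   1.72 -0.    1.03  1.38]
0 tip z36 [289.26 223.4 ] bar corner front (x51,y-44,z26) [299.16 230.2 ] y+44 [343.11 238.05]
66 tip z36 [276.82 242.21] bar corner front (x51,y-44,z26) [287.26 249.44] y+44 [333.54 258.23]
68 tip z36 [276.42 242.81] bar corner front (x51,y-44,z26) [286.87 250.06] y+44 [333.23 258.88]
70 tip z36 [276.02 243.42] bar corner front (x51,y-44,z26) [286.49 250.68] y+44 [332.92 259.53]
72 tip z36 [275.62 244.02] bar corner front (x51,y-44,z26) [286.11 251.3 ] y+44 [332.61 260.18]
home 286 217
[[112 112 113 113 124 131 132 131 130 131 131 130 129 129 129 130 129 131
  161]
 [111 111 110 119 131 132 131 132 133 131 132 129 129 130 129 129 130 139
  215]
 [111 113 114 132 131 132 131 132 131 132 131 129 131 130 130 130 132 172
  233]
 [111 113 126 131 131 132 131 131 130 131 130 130 132 132 130 130 146 220
  233]
 [111 118 132 133 131 132 129 130 130 130 129 130 130 132 130 136 197 236
  234]
 [113 132 130 132 152 163 139 138 130 131 130 131 132 131 13
[... 1278 characters left out ...]
 180 236 237 246 246 246 246 164 146 137 137
  131]
 [203 247 244 190 147 148 143 142 140 140 142 174 173 150 148 142 137 138
  135]
 [150 247 247 246 184 167 165 150 149 147 147 145 142 140 137 147 142 140
  141]
 [126 242 245 245 215 201 234 224 205 156 152 152 150 149 141 147 149 150
  150]
 [159 245 212 217 219 223 247 247 246 168 161 160 148 137 134 148 148 147
  148]
 [166 247 247 247 247 245 247 246 245 173 171 161 125  99 111 148 148 146
  146]
 [149 245 246 247 247 247 245 174 173 173 165 145  87  88 111 147 145 145
  146]
 [ 91 127 152 234 235 244 157 157 161 171 150 103  87  87 109 148 145 144
  145]
 [ 95 135 122  88  86  89 102 104 121 157 128  87  87  88 104 134 139 141
  145]]
```

Displacement from the home picture is about (13.2, 20.1) px, which gives 70 mm of travel. The arm's reading gives 68.6 and the target is 69.5, so it is lined up. Now hold.

Call:
play_rows(steps=[{"claw": 0,"tx": 0,"ty": 0,"tz": 0,"yaw": 0},{"claw": 0,"tx": 0,"ty": 0,"tz": 0,"yaw": 0},{"claw": 0,"tx": 0,"ty": 0,"tz": 0,"yaw": 0},{"claw": 0,"tx": 0,"ty": 0,"tz": 0,"yaw": 0},{"claw": 0,"tx": 0,"ty": 0,"tz": 0,"yaw": 0}])

```text
t: 8.45
ee_pos: [0.5629, 0.0109, 0.0222]
eef_rot: [0.001, 1.0, 0.03, 0.002]
ft_force: [1.2, -6.9, 3.4]
gripper_width: 0.0006
grip_force: 3.6
```

Call:
play_rows(steps=[{"claw": 0,"tx": 0,"ty": 0,"tz": 0,"yaw": 0},{"claw": 0,"tx": 0,"ty": 0,"tz": 0,"yaw": 0},{"claw": 0,"tx": 0,"ty": 0,"tz": 0,"yaw": 0},{"claw": 0,"tx": 0,"ty": 0,"tz": 0,"yaw": 0},{"claw": 0,"tx": 0,"ty": 0,"tz": 0,"yaw": 0}])

```text
t: 8.95
ee_pos: [0.5629, 0.0109, 0.0223]
eef_rot: [0.001, 1.0, 0.03, 0.002]
ft_force: [0.9, -7.0, 2.9]
gripper_width: 0.0002
grip_force: 3.6
```

Call:
play_rows(steps=[{"claw": 0,"tx": 0,"ty": 0,"tz": 0,"yaw": 0},{"claw": 0,"tx": 0,"ty": 0,"tz": 0,"yaw": 0},{"claw": 0,"tx": 0,"ty": 0,"tz": 0,"yaw": 0},{"claw": 0,"tx": 0,"ty": 0,"tz": 0,"yaw": 0},{"claw": 0,"tx": 0,"ty": 0,"tz": 0,"yaw": 0}])

```text
t: 9.45
ee_pos: [0.5628, 0.0109, 0.0222]
eef_rot: [0.001, 1.0, 0.03, 0.002]
ft_force: [1.6, -6.8, 3.0]
gripper_width: 0.0006
grip_force: 3.6
```

Call:
play_rows(steps=[{"claw": 0,"tx": 0,"ty": 0,"tz": 0,"yaw": 0},{"claw": 0,"tx": 0,"ty": 0,"tz": 0,"yaw": 0},{"claw": 0,"tx": 0,"ty": 0,"tz": 0,"yaw": 0},{"claw": 0,"tx": 0,"ty": 0,"tz": 0,"yaw": 0},{"claw": 0,"tx": 0,"ty": 0,"tz": 0,"yaw": 0}])

```text
t: 9.95
ee_pos: [0.5629, 0.0109, 0.0223]
eef_rot: [0.001, 1.0, 0.03, 0.002]
ft_force: [1.0, -7.5, 2.9]
gripper_width: 0.0004
grip_force: 3.6
```

Call:
play_rows(steps=[{"claw": 0,"tx": 0,"ty": 0,"tz": 0,"yaw": 0},{"claw": 0,"tx": 0,"ty": 0,"tz": 0,"yaw": 0},{"claw": 0,"tx": 0,"ty": 0,"tz": 0,"yaw": 0},{"claw": 0,"tx": 0,"ty": 0,"tz": 0,"yaw": 0},{"claw": 0,"tx": 0,"ty": 0,"tz": 0,"yaw": 0}])

```text
t: 10.45
ee_pos: [0.5628, 0.0109, 0.0222]
eef_rot: [0.001, 1.0, 0.03, 0.002]
ft_force: [0.7, -6.9, 2.8]
gripper_width: 0.0005
grip_force: 3.6
```

Call:
play_rows(steps=[{"claw": 0,"tx": 0,"ty": 0.003,"tz": 0,"yaw": 0},{"claw": 0,"tx": 0,"ty": 0.005,"tz": 0,"yaw": 0},{"claw": 0,"tx": 0,"ty": 0.005,"tz": 0,"yaw": 0},{"claw": 0,"tx": 0,"ty": 0.005,"tz": 0,"yaw": 0},{"claw": 0,"tx": 0,"ty": 0.005,"tz": 0,"yaw": 0}])

```text
t: 10.95
ee_pos: [0.5643, -0.0116, 0.0222]
eef_rot: [0.001, 1.0, 0.03, 0.002]
ft_force: [1.9, -5.3, 3.2]
gripper_width: 0.0006
grip_force: 2.6
```

Call:
play_rows(steps=[{"claw": 0,"tx": 0,"ty": 0.005,"tz": 0,"yaw": 0},{"claw": 0,"tx": 0,"ty": 0.005,"tz": 0,"yaw": 0},{"claw": 0,"tx": 0,"ty": 0.005,"tz": 0,"yaw": 0},{"claw": 0,"tx": 0,"ty": 0.005,"tz": 0,"yaw": 0},{"claw": 0,"tx": 0,"ty": 0.005,"tz": 0,"yaw": 0}])

```text
t: 11.45
ee_pos: [0.5644, -0.0359, 0.0214]
eef_rot: [-0.0, 1.0, 0.03, 0.0]
ft_force: [1.7, -3.3, 1.6]
gripper_width: 0.0008
grip_force: 1.7
```

Call:
play_rows(steps=[{"claw": 0,"tx": 0,"ty": 0.004,"tz": 0,"yaw": 0},{"claw": 0,"tx": 0,"ty": 0.004,"tz": 0,"yaw": 0},{"claw": 0,"tx": 0,"ty": 0.003,"tz": 0,"yaw": 0},{"claw": 0,"tx": 0,"ty": 0.003,"tz": 0,"yaw": 0},{"claw": 0,"tx": 0,"ty": 0.003,"tz": 0,"yaw": 0}])

```text
t: 11.95
ee_pos: [0.565, -0.0527, 0.0211]
eef_rot: [-0.0, 1.0, 0.03, -0.0]
ft_force: [2.3, -2.1, 0.1]
gripper_width: 0.0005
grip_force: 1.0
```

```bash
python3 -c "
from h import *
go(.018,0,.022)"
```

```text
t 11.95 tester mm 35.6 -1.0 21.1 shift [-0.001   0.0176 -0.0009] yaw -0.0027 F [ 2.3 -2.1  0.1] w 0.0005 j [-0.25  0.41  1.7   0.    1.03  1.26]
```

Call:
play_rows(steps=[{"claw": 0,"tx": 0,"ty": 0.002,"tz": 0,"yaw": 0},{"claw": 0,"tx": 0,"ty": 0.002,"tz": 0,"yaw": 0},{"claw": 0,"tx": 0,"ty": 0.002,"tz": 0,"yaw": 0},{"claw": 0,"tx": 0,"ty": 0.002,"tz": 0,"yaw": 0},{"claw": 0,"tx": 0,"ty": 0.002,"tz": 0,"yaw": 0}])

```text
t: 12.45
ee_pos: [0.5649, -0.0623, 0.021]
eef_rot: [-0.001, 1.0, 0.03, -0.001]
ft_force: [-0.5, 0.5, 0.4]
gripper_width: 0.0006
grip_force: 0.0
```

Call:
play_rows(steps=[{"claw": 0,"tx": 0,"ty": 0.003,"tz": 0,"yaw": 0},{"claw": 0,"tx": 0,"ty": 0.003,"tz": 0,"yaw": 0},{"claw": 0,"tx": 0,"ty": 0.001,"tz": 0,"yaw": 0},{"claw": 0,"tx": 0,"ty": 0,"tz": 0,"yaw": 0}])

```text
t: 12.85
ee_pos: [0.5663, -0.07, 0.0215]
eef_rot: [-0.0, 1.0, 0.03, -0.0]
ft_force: [-0.3, -0.4, -0.1]
gripper_width: 0.0007
grip_force: 0.0
```

```bash
python3 -c "
from h import *
go(.015,0,.022)
d=cam('side')
cv2.imwrite('pics/s7.png',cv2.resize(d['frame'][140:300,230:430,::-1],None,fx=3.5,fy=3.5,interpolation=2))
g=cv2.cvtColor(d['frame'],cv2.COLOR_RGB2GRAY);print(g[222:228,286:296])"
```

```text
t 12.85 tester mm 18.3 -1.3 21.5 shift [-0.0013  0.0033 -0.0005] yaw -0.0031 F [-0.3 -0.4 -0.1] w 0.0007 j [-0.27  0.41  1.69  0.    1.03  1.24]
[[117 136 135 135 134 133 133 142 132 132]
 [128 135 136 136 138 136 137 154 137 181]
 [133 134 134 138 146 141 141 139 145 222]
 [134 135 135 135 148 147 149 148 146 147]
 [135 135 135 132 142 142 146 145 148 146]
 [136 135 132 132 132 132 132 131 125 128]]
```

View pics/s7.png

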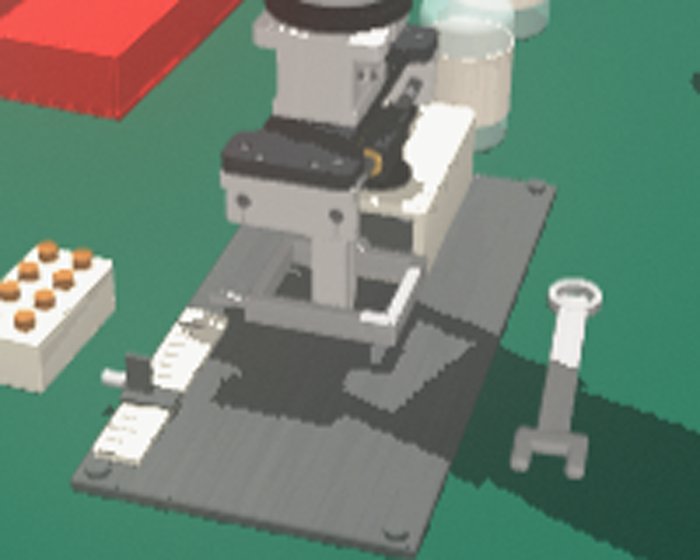

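The frame is home: its pointer is on the same pixels as at the start, and rider, rack and spanner have not moved. Next I lift clear and back away.

Call:
play_rows(steps=[{"claw": 0,"tx": 0,"ty": 0,"tz": -0.02,"yaw": 0},{"claw": 0,"tx": 0,"ty": 0,"tz": -0.04,"yaw": 0},{"claw": 0,"tx": 0,"ty": 0,"tz": -0.045,"yaw": 0},{"claw": 0,"tx": 0,"ty": 0,"tz": -0.045,"yaw": 0},{"claw": 0,"tx": 0,"ty": 0,"tz": -0.03,"yaw": 0}])

```text
t: 13.4
ee_pos: [0.5677, -0.07, 0.2054]
eef_rot: [0.001, 1.0, 0.031, 0.002]
ft_force: [-0.1, -0.2, -0.4]
gripper_width: 0.0008
grip_force: 0.0
```

Call:
play_rows(steps=[{"claw": 0,"tx": -0.04,"ty": 0,"tz": 0,"yaw": 0},{"claw": 0,"tx": -0.045,"ty": 0,"tz": 0,"yaw": 0},{"claw": 0,"tx": -0.045,"ty": 0,"tz": 0,"yaw": 0},{"claw": 0,"tx": -0.03,"ty": 0,"tz": 0,"yaw": 0},{"claw": 0,"tx": 0,"ty": 0,"tz": 0,"yaw": 0}])

```text
t: 13.9
ee_pos: [0.4033, -0.0789, 0.2009]
eef_rot: [-0.0, 1.0, 0.03, -0.001]
ft_force: [-0.1, 0.0, 0.1]
gripper_width: 0.0006
grip_force: 0.0
```

```bash
python3 -c "
from h import *
d=cam('side'); save(d,'s8.png')
e=cam('top'); 
cv2.imwrite('pics/f.png',np.vstack([cv2.resize(e['frame'][100:300,220:460,::-1],(400,333)),cv2.resize(d['frame'][130:296,220:420,::-1],(400,266)) ])[:599])"
```

```text
(no output)
```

View pics/f.png

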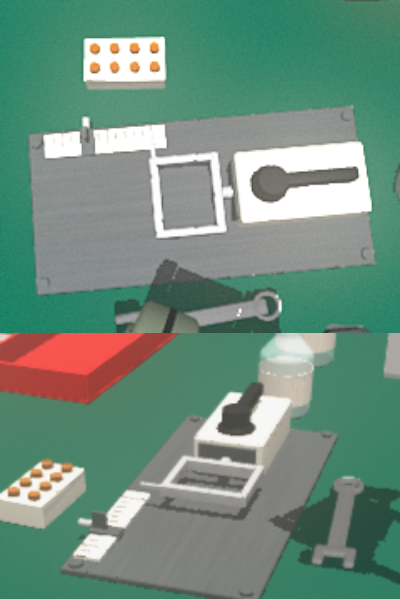

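The final picture shows the handle along the housing, the frame home, and the rider, rack and spanner where they were.

```bash
python3 -c "
from h import *
print(manip.hand_in())"
```

```text
the job is handed in; nothing more can be done
None
```

The pull-tester check is done and handed in at 13.9 s: lock turned free to its stop, frame drawn to the rider (about 69 mm, lined up to an estimated 1 mm) and held 2.5 s, then eased home with nothing else visibly moved.

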